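Unstack the pantry boxes onto their shelf mats

TASK

Take the stack of lidded food boxes apart and set each box upright on the shelf mat of its lid's colour, centred on the mat and lying lengthwise along it. Set the boxes down rather than dropping them, do not tip them over, and leave the oil bottle and the pepper mill where they stand.

Things in the scene. Friction and masses are not known exactly. Their poses are not given: they have to be found in the camera images.
- blue_box: blue-lidded food box: rigid, closed, white body, flat blue lid flush with its sides, 178 mm long (own x), 60 mm wide (own y), 55 mm high (z up); a blue clip stands out 3 mm at each end. Origin: centre of the underside. Bottom of the stack, on the table. The boxes only rest on one another. 0.14 to 0.55 kg.
- green_box: green-lidded food box: rigid, closed, white body, flat green lid flush with its sides, 144 mm long (own x), 60 mm wide (own y), 50 mm high (z up); a green clip stands out 3 mm at each end. Origin: centre of the underside. Second from below, on the blue box. The boxes only rest on one another. 0.14 to 0.55 kg.
- yellow_box: yellow-lidded food box: rigid, closed, white body, flat yellow lid flush with its sides, 110 mm long (own x), 60 mm wide (own y), 45 mm high (z up); a yellow clip stands out 3 mm at each end. Origin: centre of the underside. Third from below, on the green box. The boxes only rest on one another. 0.14 to 0.55 kg.
- red_box: red-lidded food box: rigid, closed, white body, flat red lid flush with its sides, 76 mm long (own x), 60 mm wide (own y), 40 mm high (z up); a red clip stands out 3 mm at each end. Origin: centre of the underside. Top of the stack, on the yellow box. The boxes only rest on one another. 0.14 to 0.55 kg.
- blue_mat: the blue shelf mat, where the blue-lidded box belongs: a flat blue rectangle fixed to the table, 206 mm long (its own x) by 88 mm wide (its own y), 3 mm thick, so 14 mm larger than the box all round. Origin: centre of its underside, on the table; its top is 3 mm higher.
- green_mat: the green shelf mat, where the green-lidded box belongs: a flat green rectangle fixed to the table, 172 mm long (its own x) by 88 mm wide (its own y), 3 mm thick, so 14 mm larger than the box all round. Origin: centre of its underside, on the table; its top is 3 mm higher.
- yellow_mat: the yellow shelf mat, where the yellow-lidded box belongs: a flat yellow rectangle fixed to the table, 138 mm long (its own x) by 88 mm wide (its own y), 3 mm thick, so 14 mm larger than the box all round. Origin: centre of its underside, on the table; its top is 3 mm higher.
- red_mat: the red shelf mat, where the red-lidded box belongs: a flat red rectangle fixed to the table, 104 mm long (its own x) by 88 mm wide (its own y), 3 mm thick, so 14 mm larger than the box all round. Origin: centre of its underside, on the table; its top is 3 mm higher.
- oil_bottle: bystander: an amber glass oil bottle with a black cap and a paper label, 56 mm across, 170 mm high, standing loose on the table. Origin: centre of its underside. Leave it alone.
- pepper_mill: bystander: a dark wooden pepper mill, 52 mm across, 140 mm high, standing loose on the table. Origin: centre of its underside. Leave it alone.
Mind the look-alikes: they are no part of the job. Leave any red or yellow look-alike of the blue_box alone.

How it is judged:
By the outcome, as a careful person would: the job done as asked, in the order asked, and still so for the second after the job is handed in, with the robot touching nothing.
It also fails if it takes over 120 s, if anything falls off the work surface, if the arm or the gripper's body presses on something with over 40 N, if the wrist force passes 120 N, or if a joint passes its speed limit or range.

ROBOT

A 7-joint arm with a two-finger parallel gripper is mounted at the origin on the work surface. World frame = base frame: x ahead of the robot, y to its left, z up, the work surface at z = 0. Lengths are in m, angles in rad, forces in N, time in s.
With the tool pointing down it reaches from about 0.35 to 0.9 m from the base axis. Payload 8.1 kg.
Tool frame: the origin (TCP) lies where the fingers leave the gripper's body, on its centre line; the fingertips stand 66 mm ahead of it and the grasp point (between the pads) lies 47 mm ahead of it; z points along the fingers, y is the line along which they close (so a half turn about z gives the same grasp; the last joint's range is limited). The gripper opens to 92 mm and grips with 3 to 60 N. Pads are 19 mm wide; open, the fingers measure 130 mm over their backs; the gripper's body (75 mm by 190 mm) begins 47 mm behind the grasp point.
Start: joints at [-1.281, 0.434, 0.025, 1.573, -0.012, 1.134, -0.075], TCP at [0.239, 0.577, 0.292] pointing down, gripper open.
Joint ranges: [-2.62, 2.62], [-0.44, 2.09], [-1.27, 1.32], [0.08, 2.57], [-1.32, 4.46], [0.12, 2], [-2.74, 2.74]. Speed limits (rad/s): [2.22, 2.22, 3.01, 3.01, 3.14, 3.14, 3.14].

INTERFACE

Orientations are given as a rotation vector (axis times angle).
In Python, from cell import arm gives the robot as it stands.
- The arm moves only by the tool send_rows, never from a script. Its argument "motion" is text: rows parted by semicolons, each of 7 numbers parted by spaces: the closure, from 0 (fully open) to 1 (shut), then the shift along the world's x, y, z in m, then the turn, a rotation vector about the world's x, y, z in degrees. A call has 1 to 5 rows; each row shifts and turns the commanded pose from where the row before left it; what a row does not reach is not made up. A row lasts 1/8 s, in which the tool goes at most 62.5 mm and 10.7 degrees, less where a joint would pass 70% of its speed; a pose out of reach is approached as far as the arm can. A call is refused whole if a number of a shift passes 0.0625 or a number of a turn 10.7, either way. A call with a gripper value outside its range is refused whole. The fingers move at their own pace and stop on an object; "force" is the grip in N (left out, the last holds). Time passes only in rows, so rows that do not move let the fingers close. It gives the time, the measured TCP pose, the force, the opening and the grip force at its end, in the units of the state.
- arm.observe(): the state, without advancing time (a new reading comes with each control period).
- arm.get_image(name): name is "scene" or "top" or "wrist"; returns (picture, depth): 384x512x3 uint8, blue, green, red; 384x512 float32, m along the optical axis (not along the pixel's ray), 0 where there is no reading.
- arm.camera_model(name): a dict with "fx", "fy", "cx", "cy" (pixels), "D" ([k1, k2, p1, p2, k3] as OpenCV has them; the pictures are not rectified), "view" (4x4, takes a point from world to camera coordinates). Camera axes: x right, y down, z forward; pixel columns grow to the right and rows downward; lengths in m; the calibration is good to about 2 mm. A picture is of the moment at which its call begins: read the wrist's pose just before it. camera_model takes no time and is no camera call; for the wrist camera it gives the pose at the moment of the call.
- arm.sign_off(): hands the job in; it is judged then, once.
The state is a dict: "clock": time; "joints": joint angles; "dq": joint speeds; "joint_efforts": joint torques, N m; "position": TCP position; "ee_rot": TCP orientation; "force": force on the tool from outside, world axes, zero at the start; "ft_torque": the same for the moment, N m; "width": opening from 0.0 (shut) to 1.0 (fully open); "gripper_force": force on a finger pad.
Only numpy, scipy, OpenCV 4.12 (cv2) and the standard library are available. Lean on these libraries where they do the work, as an engineer would, in place of code of your own. Each camera call takes 0.05 s, during which the arm holds its last target. There are 200 camera calls.

## Working session

There is one attempt and no reset: what is moved stays moved. The work goes in short steps, Python scripts to look and compute and a tool call to move; the robot and the scene stay as the last step left them, time stands still between calls to the robot, and variables do not carry over. Pictures are saved under pics/ and viewed, at most 14 in all, crops included, and the job is handed in when it is done.

Besides the shell and the picture viewer there is one more tool, called after "Request:" as name(argument=value, ...) on one line, values as JSON. send_rows: Moves the arm, as the interface text tells. Its arguments: {"type":"object","properties":{"motion":{"type":"string"},"force":{"type":"number"}},"required":["motion"]}

```bash
mkdir -p pics; ls
python3 - <<'E'
from cell import arm
import cv2,numpy as np
print(arm.observe())
for n in("top","scene"):
    im,d=arm.get_image(n); cv2.imwrite(f"pics/{n}0.png",im); np.savez(f"{n}0.npz",im=im,d=d)
    m=arm.camera_model(n); print(n,{k:(np.round(v,3).tolist()) for k,v in m.items()})
E
```

```text
pics
{'clock': 0.0, 'joints': array([-1.28064357,  0.43522383,  0.02496243,  1.57411677, -0.01160249,
        1.13397465, -0.07510965]), 'dq': array([-0.00149239, -0.00179639, -0.00049244,  0.00092129,  0.00127129,
       -0.00042932, -0.00013545]), 'joint_efforts': array([-1.85976642e-03, -6.67849159e+01,  9.84582715e-01, -3.14463794e+01,
       -6.03700010e-02,  4.30243893e-02,  1.87534156e-04]), 'position': array([0.23908894, 0.57701468, 0.29143663]), 'ee_rot': array([-6.13052763e-01, -3.08101929e+00,  2.46311246e-03]), 'force': array([ 0.08387024, -0.30280511,  0.67486354]), 'ft_torque': array([ 0.00273547,  0.00067478, -0.0260378 ]), 'gripper_force': 0.0, 'width': 0.9956377973262891}
top {'fx': 347.91, 'fy': 347.91, 'cx': 254.854, 'cy': 193.931, 'D': [0.019, 0.0, 0.0, 0.0, 0.0], 'view': [[-0.026, -0.999, 0.019, -0.002], [-0.986, 0.023, -0.163, 0.452], [0.162, -0.023, -0.986, 1.097], [0.0, 0.0, 0.0, 1.0]]}
scene {'fx': 378.117, 'fy': 378.117, 'cx': 254.301, 'cy': 191.275, 'D': [0.03, 0.0, 0.0, 0.0, 0.0], 'view': [[-0.502, 0.865, -0.002, 0.191], [0.588, 0.339, -0.735, -0.167], [-0.634, -0.37, -0.678, 1.363], [0.0, 0.0, 0.0, 1.0]]}
```

View pics/top0.png

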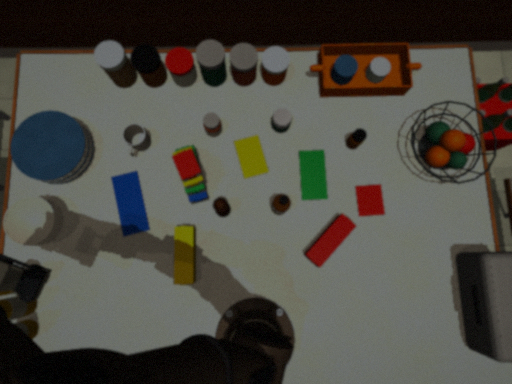

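View pics/scene0.png

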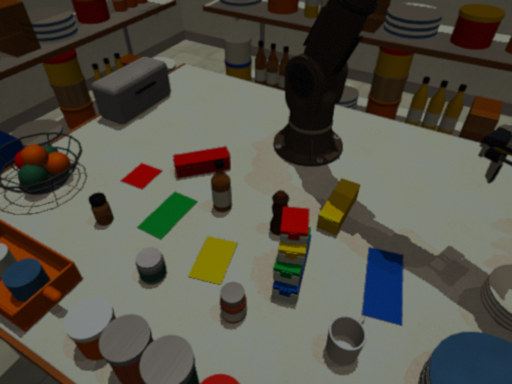

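The top view shows the stack at px (190,173) with the mill beside it at (221,206) and the oil bottle at (281,203). The mats are blue (130,203), yellow (251,157), green (313,175) and red (370,200). The look-alikes are at (185,254) and (330,240).

```bash
cat > h.py <<'E'
from cell import arm
import cv2,numpy as np
HUE={'blue':(100,130),'green':(45,85),'yellow':(22,38),'red':(-8,8)}
def world(cam,d,M):
    h,w=d.shape; u,v=np.meshgrid(np.arange(w),np.arange(h))
    K=np.array([[M['fx'],0,M['cx']],[0,M['fy'],M['cy']],[0,0,1]])
    n=cv2.undistortPoints(np.stack([u,v],-1).reshape(-1,1,2).astype(np.float64),K,np.array(M['D'])).reshape(h,w,2)
    P=np.concatenate([n*d[...,None],d[...,None],np.ones((h,w,1))],-1)
    return (P@np.linalg.inv(M['view']).T)[...,:3]
def cmask(im,c):
    hsv=cv2.cvtColor(im,cv2.COLOR_BGR2HSV).astype(int); H=hsv[...,0]; H=np.where(H>170,H-180,H)
    return (H>=HUE[c][0])&(H<=HUE[c][1])&(hsv[...,1]>130)&(hsv[...,2]>30)
def rect(W,m,zr,roi,surf=None):
    "roi xmin,xmax,ymin,ymax world; returns centre, (long,short), yaw deg of the long side, z, count"
    k=m&(W[...,2]>zr[0])&(W[...,2]<zr[1])&(W[...,0]>roi[0])&(W[...,0]<roi[1])&(W[...,1]>roi[2])&(W[...,1]<roi[3])
    n,l,s,_=cv2.connectedComponentsWithStats(k.astype(np.uint8)); 
    if n<2: return None
    k=l==1+np.argmax(s[1:,4]); p=W[k]
    (cx,cy),(a,b),t=cv2.minAreaRect((p[:,:2]*1000).astype(np.float32))
    if a<b: a,b,t=b,a,t+90
    return np.round([cx,cy,a,b,(t+90)%180-90,np.median(p[:,2])*1000,len(p)],1), np.round(p[:,:2].mean(0)*1000,1)
E
python3 - <<'E'
from h import *
z=np.load('top0.npz'); im,d=z['im'],z['d']; W=world('top',d,arm.camera_model('top'))
for n,(u,v) in dict(blue=(130,203),yellow=(251,157),green=(313,175),red=(370,200)).items():
    c=W[v,u]; print('mat',n,c.round(3),rect(W,cmask(im,n),(-.02,.02),(c[0]-.13,c[0]+.13,c[1]-.13,c[1]+.13)))
for n,(u,v) in dict(lookY=(185,254),lookR=(330,240),stack=(188,165),mill=(221,206),oil=(281,203),jar=(212,124),jar2=(281,120)).items(): print(n,W[v,u].round(3))
s=W[165,188]; R=(s[0]-.15,s[0]+.15,s[1]-.12,s[1]+.12)
for n,h in dict(red=.19,yellow=.15,green=.105,blue=.055).items(): print(n,rect(W,cmask(im,n),(h-.01,h+.012),R))
for n,(u,v) in dict(mill=(221,206),oil=(281,203)).items():
    c=W[v,u]; k=(np.hypot(W[...,0]-c[0],W[...,1]-c[1])<.06)&(W[...,2]>.03)&~cmask(im,'blue')&~cmask(im,'green')
    print(n,W[k].min(0),W[k].max(0))
cv2.imwrite('pics/crop.png',cv2.resize(im[130:260,90:300],None,fx=3.8,fy=3.8)*1)
E
```

```text
mat blue [0.436 0.4   0.005] (array([ 437.7,  400.9,  202.3,   84.4,   13. ,    3.4, 1522. ]), array([436.5, 400.5]))
mat yellow [ 0.586 -0.004  0.001] (array([588.5,  -3.8, 134.3,  85.3,  14.2,   3.7, 948. ]), array([587.8,  -3.5]))
mat green [ 0.518 -0.214  0.001] (array([ 5.206e+02, -2.119e+02,  1.670e+02,  8.350e+01,  9.000e-01,
        3.900e+00,  1.163e+03]), array([ 519.4, -212.1]))
mat red [ 0.427 -0.4    0.006] (array([ 428.6, -399.1,  101.1,   85.6,    2.9,    4.2,  751. ]), array([ 428.1, -398.6]))
lookY [0.265 0.209 0.054]
lookR [ 0.296 -0.245  0.057]
stack [0.514 0.178 0.19 ]
mill [0.401 0.09  0.139]
oil [ 0.403 -0.085  0.163]
jar [0.675 0.12  0.085]
jar2 [ 0.69  -0.105  0.071]
red (array([517.4, 183.1,  76.1,  58.9,  21.7, 190.4, 529. ]), array([516.8, 182.5]))
yellow (array([476.8, 170.7,  57.9,  17.3, -69.2, 150.5, 121. ]), array([477. , 170.7]))
green (array([462.3, 171.4,  55.5,  17.5, -69.3, 105.5, 101. ]), array([462.8, 170.2]))
blue (array([446. , 170. ,  56.9,  23. , -76.1,  55.5, 123. ]), array([445.9, 170.7]))
mill [0.38860794 0.07175124 0.03055782] [0.43094933 0.11779858 0.14338204]
oil [ 0.38602109 -0.11848928  0.03156945] [ 0.44141666 -0.06301299  0.17572204]
```

View pics/crop.png

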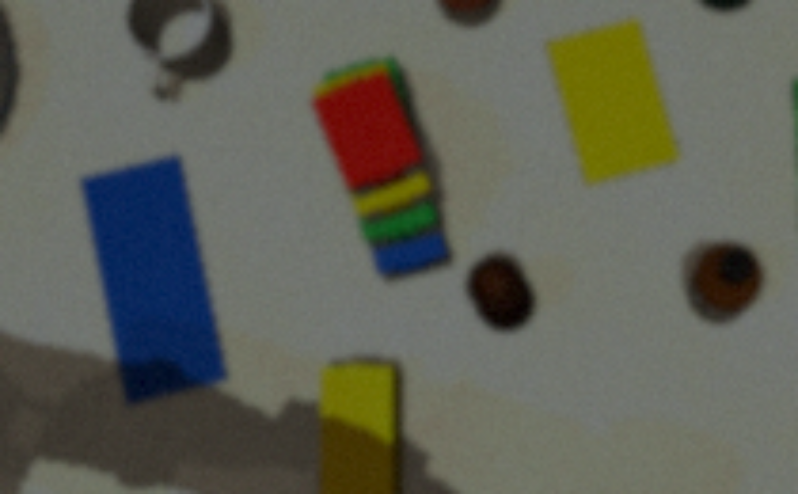

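```bash
cat >> h.py <<'E'
from scipy.spatial.transform import Rotation as Ro
def go(x,y,z,yaw):
    "what is left to go to the downward pose with the tool's x along yaw (mod 180), mm and deg"
    s=arm.observe(); R=Ro.from_rotvec(s['ee_rot']); b=None
    for k in(0,180):
        D=Ro.from_euler('z',yaw+k,degrees=True)*Ro.from_rotvec([np.pi,0,0])
        r=(D*R.inv()).as_rotvec(degrees=True)
        if b is None or np.linalg.norm(r)<np.linalg.norm(b): b=r
    print('clock',round(s['clock'],2),'shift',np.round(np.array([x,y,z])-s['position']*1000,1),'turn',b.round(1),'F',s['force'].round(1),'w',round(s['width']*92,1),'g',round(s['gripper_force'],1),'q',s['joints'].round(2))
E
python3 -c "
from h import *
go(517.4,183.1,300,21.7)"
```

```text
clock 0.1 shift [ 278.3 -393.9    8.5] turn [ 0.1  0.  44.2] F [-0.  -0.5 -0.5] w 92.3 g 0.0 q [-1.28  0.44  0.02  1.57 -0.01  1.13 -0.08]
```

Request:
send_rows(motion="0 0.028 -0.0395 0.001 0 0 4.4;0 0.028 -0.0395 0.001 0 0 4.4;0 0.028 -0.0395 0.001 0 0 4.4;0 0.028 -0.0395 0.001 0 0 4.4;0 0.028 -0.0395 0.001 0 0 4.4", force=20)

```text
clock: 0.72
position: [0.3799, 0.3784, 0.297]
ee_rot: [-0.01, -3.141, 0.001]
force: [0.3, -0.2, -0.5]
width: 1.0
gripper_force: 0.0
```

Request:
send_rows(motion="0 0.028 -0.0395 0.001 0 0 4.4;0 0.028 -0.0395 0.001 0 0 4.4;0 0.028 -0.0395 0.001 0 0 4.4;0 0.028 -0.0395 0.001 0 0 4.4;0 0.026 -0.0395 0.001 0 0 4.4")

```text
clock: 1.35
position: [0.5179, 0.1809, 0.302]
ee_rot: [0.589, -3.085, 0.0]
force: [0.1, 1.0, 0.3]
width: 0.998
gripper_force: 0.0
```

Run:
```python
from h import *
go(517.4,183.1,222,21.7)
M=arm.camera_model('wrist'); im,d=arm.get_image('wrist'); W=world('wrist',d,M)
R=(.38,.65,.05,.3)
for n,h in dict(red=.19,yellow=.15,green=.105,blue=.055).items(): print(n,rect(W,cmask(im,n),(h-.01,h+.012),R))
cv2.imwrite('pics/w1.png',im)
```

```text
clock 1.35 shift [ -0.5   2.2 -80. ] turn [ 0.  -0.   0.1] F [0.1 1.  0.3] w 91.8 g 0.0 q [-0.48  0.3   0.06  1.75 -0.02  1.09  1.53]
red (array([ 511.9,  182. ,   63.8,   59.3,   22.6,  191.3, 7392. ]), array([511. , 181.8]))
yellow (array([ 477. ,  172.7,   58.9,   17.8,  -71.6,  151.1, 1269. ]), array([477.1, 171.6]))
green (array([457.3, 191.6,  23. ,  13.6, -80.4, 106.2, 294. ]), array([458. , 191.5]))
blue (array([441.7, 188.3,  26.1,  20.8, -78.2,  56.2, 367. ]), array([441.7, 189.9]))
```

View pics/w1.png

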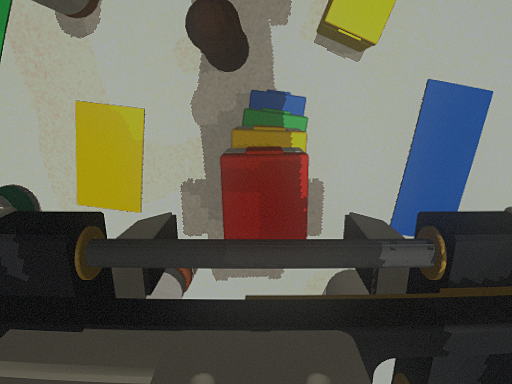

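The wrist view shows red at (265,195) between the open fingers, and it agrees with the top-view measurement. Next I descend and grip.

Request:
send_rows(motion="0 0 0.002 -0.04 0 0 0;0 0 0 -0.04 0 0 0;0.5 0 0 0 0 0 0;1 0 0 0 0 0 0;1 0 0 0 0 0 0", force=20)

```text
clock: 2.02
position: [0.5181, 0.1848, 0.224]
ee_rot: [-0.585, 3.084, 0.001]
force: [-0.2, -0.6, -0.4]
width: 0.722
gripper_force: 0.0
```

Request:
send_rows(motion="1 0 0 0 0 0 0;1 0 0 0 0 0 0;1 0 0 0 0 0 0;1 0 0 0.01 0 0 0;1 0 0 0.05 0 0 0")

```text
clock: 2.65
position: [0.5156, 0.1838, 0.2808]
ee_rot: [0.585, -3.08, 0.002]
force: [0.8, 0.7, -2.1]
width: 0.656
gripper_force: 19.9
```

Run:
```python
from h import *
go(428.4,-399.3,280,2.9)
```

```text
clock 2.65 shift [ -87.2 -583.1   -0.8] turn [  0.1  -0.4 -18.6] F [ 0.8  0.7 -2.1] w 60.3 g 19.9 q [-0.48  0.32  0.05  1.78 -0.02  1.05  1.53]
```

Request:
send_rows(motion="1 -0.0073 -0.0486 0.002 0 0 -1.55;1 -0.0073 -0.0486 0.002 0 0 -1.55;1 -0.0073 -0.0486 0.002 0 0 -1.55;1 -0.0073 -0.0486 0.002 0 0 -1.55;1 -0.0073 -0.0486 0 0 0 -1.55")

```text
clock: 3.28
position: [0.4803, -0.0601, 0.291]
ee_rot: [-0.374, 3.118, 0.0]
force: [1.3, -0.6, -2.6]
width: 0.651
gripper_force: 19.9
```

Request:
send_rows(motion="1 -0.0073 -0.0486 0 0 0 -1.55;1 -0.0073 -0.0486 0 0 0 -1.55;1 -0.0073 -0.0486 0 0 0 -1.55;1 -0.0073 -0.0486 0 0 0 -1.55;1 -0.0073 -0.0486 0 0 0 -1.55")

```text
clock: 3.9
position: [0.4438, -0.3029, 0.2909]
ee_rot: [-0.163, 3.137, 0.0]
force: [1.4, -0.3, -2.1]
width: 0.652
gripper_force: 19.9
```

Request:
send_rows(motion="1 -0.0073 -0.0486 0 0 0 -1.55;1 -0.0073 -0.0486 0 0 0 -1.55;1 0 0 0 0 0 0;1 0 0 0 0 0 0")

```text
clock: 4.4
position: [0.4297, -0.3982, 0.2903]
ee_rot: [0.079, -3.14, -0.002]
force: [0.4, 0.3, -2.2]
width: 0.655
gripper_force: 19.9
```

Run:
```python
from h import *
go(428.6,-399.1,78,2.9)
z=arm.observe()['position'][2]
for c in('top','wrist'):
  M=arm.camera_model(c); im,d=arm.get_image(c); W=world(c,d,M); 
  print(c,rect(W,cmask(im,'red'),(-.02,.02),(.3,.55,-.55,-.3)),rect(W,cmask(im,'red'),(.2,.27),(.3,.6,-.55,-.3)))
  for n in ('yellow','green','blue'):
    for r,nm in(((.36,.7,.08,.29),'box'),):
      print(n,rect(W,cmask(im,n),dict(yellow=(.138,.16),green=(.095,.116),blue=(.045,.065))[n],r))
```

```text
clock 4.4 shift [  -1.1   -0.9 -212.3] turn [-0.1 -0.   0. ] F [ 0.4  0.3 -2.2] w 60.3 g 19.9 q [ 0.37  0.38  0.4   1.7  -0.16  1.09  2.44]
top (array([ 428.9, -398.8,  102.2,   86.5,    3.4,    4.3,  693. ]), array([ 425.5, -395. ])) (array([ 398.3, -400.9,   58.4,   13.8,  -84.2,  256.5,  104. ]), array([ 397.6, -402.3]))
yellow (array([522.4, 186.9, 114.4,  58.2,  19.3, 150.3, 737. ]), array([520.8, 186.2]))
green (array([462.4, 171.5,  55.9,  16.9, -74.6, 104.8,  99. ]), array([462.8, 170.3]))
blue (array([446. , 170. ,  56.3,  23.3, -75.4,  55.1, 126. ]), array([446.4, 170. ]))
wrist (array([ 406.4, -398.9,   87.3,   56.5,  -87. ,    4.2, 3252. ]), array([ 406.4, -398.8])) (array([ 406.1, -397.2,   64. ,   30.2,  -87.2,  257.7, 9206. ]), array([ 405.1, -398.5]))
yellow None
green None
blue None
```

Request:
send_rows(motion="1 -0.001 -0.001 -0.05 0 0 0;1 0 0 -0.05 0 0 0;1 0 0 -0.05 0 0 0;1 0 0 -0.04 0 0 0;1 0 0 -0.018 0 0 0")

```text
clock: 5.12
position: [0.4286, -0.3978, 0.0805]
ee_rot: [0.082, -3.139, -0.004]
force: [0.3, -1.1, -1.6]
width: 0.653
gripper_force: 19.9
```

Request:
send_rows(motion="1 0 0 0 0 0 0;1 0 0 -0.002 0 0 0;1 0 0 0 0 0 0;1 0 0 -0.002 0 0 0;1 0 0 0 0 0 0")

```text
clock: 5.75
position: [0.4287, -0.3998, 0.0785]
ee_rot: [-0.079, 3.14, -0.0]
force: [-0.5, 0.3, -1.8]
width: 0.651
gripper_force: 19.9
```

Request:
send_rows(motion="1 0 0 -0.0015 0 0 0;1 0 0 0 0 0 0;1 0 0 -0.0015 0 0 0;1 0 0 0 0 0 0")

```text
clock: 6.25
position: [0.4288, -0.3999, 0.0765]
ee_rot: [-0.079, 3.14, 0.0]
force: [-4.4, 3.3, 15.1]
width: 0.653
gripper_force: 20.0
```

Request:
send_rows(motion="1 0 0 -0.001 0 0 0;1 0 0 0 0 0 0;1 0 0 0 0 0 0")

```text
clock: 6.62
position: [0.4289, -0.3999, 0.0761]
ee_rot: [-0.08, 3.139, -0.0]
force: [-4.1, 6.1, 21.5]
width: 0.651
gripper_force: 20.0
```

Request:
send_rows(motion="1 0 0 0.001 0 0 0;0.5 0 0 0 0 0 0;0 0 0 0 0 0 0;0 0 0 0 0 0 0;0 0 0 0.05 0 0 0")

```text
clock: 7.25
position: [0.4271, -0.3982, 0.1226]
ee_rot: [0.079, -3.135, -0.007]
force: [0.1, -0.1, 1.1]
width: 0.928
gripper_force: 0.0
```

Request:
send_rows(motion="0 0 0 0.06 0 0 0;0 0 0 0.06 0 0 0;0 0.003 0.04 0.04 0 0 1.4;0 0.0075 0.0486 0 0 0 1.4;0 0.0075 0.0486 0 0 0 1.4")

```text
clock: 7.88
position: [0.4469, -0.2614, 0.2858]
ee_rot: [-0.195, 3.134, -0.001]
force: [0.7, 0.6, -0.2]
width: 1.003
gripper_force: 0.0
```

Request:
send_rows(motion="0 0.0075 0.0486 0 0 0 1.4;0 0.0075 0.0486 0 0 0 1.4;0 0.0075 0.0486 0 0 0 1.4;0 0.0075 0.0486 0 0 0 1.4;0 0.0075 0.0486 0 0 0 1.4")

```text
clock: 8.5
position: [0.4842, -0.0181, 0.2852]
ee_rot: [-0.386, 3.118, -0.0]
force: [1.3, 0.1, -0.4]
width: 0.998
gripper_force: 0.0
```

Run:
```python
from h import *
for i in range(2):
  M=arm.camera_model('top'); im,d=arm.get_image('top'); W=world('top',d,M)
  print(rect(W,cmask(im,'red'),(-.01,.02),(.3,.55,-.55,-.3)),rect(W,cmask(im,'red'),(.035,.06),(.3,.6,-.55,-.3)))
  for n in ('yellow','green','blue'): print(n,rect(W,cmask(im,n),dict(yellow=(.14,.16),green=(.095,.116),blue=(.045,.065))[n],(.36,.7,.08,.29)))
go(522,186,272,20)
cv2.imwrite('pics/t2.png',cv2.resize(im[130:260,150:430],None,fx=2.8,fy=2.8))
```

```text
(array([ 428.3, -397.6,  100.5,   83.8,    3.1,    4.1,  268. ]), array([ 414.1, -381.5])) (array([ 431.1, -400.2,   80.8,   58. ,    3.6,   44. ,  433. ]), array([ 430.1, -398.4]))
yellow (array([522.5, 187.2, 113.9,  58.7,  19.4, 150.5, 734. ]), array([520.8, 186.3]))
green (array([463.1, 171.5,  55.4,  16.8, -73.9, 104.9, 101. ]), array([462.7, 170.8]))
blue (array([446.1, 169.7,  55.7,  23.2, -76.1,  55.6, 125. ]), array([446.1, 170.1]))
(array([ 428.4, -397.3,  100.5,   84.2,    2.9,    4.4,  268. ]), array([ 414.3, -381.2])) (array([ 431.1, -399.5,   81.2,   57.8,    3.6,   43.9,  431. ]), array([ 430. , -398.6]))
yellow (array([522.8, 187.1, 114.6,  58.3,  19.2, 150.5, 732. ]), array([520.9, 186.3]))
green (array([462.7, 171.5,  55.8,  16.2, -71.5, 105.2, 100. ]), array([462.7, 170.4]))
blue (array([446.1, 170.2,  56.7,  22.6, -79.2,  55.2, 125. ]), array([446.1, 170.3]))
clock 8.6 shift [ 37.3 199.8 -13. ] turn [-0.1 -0.   5.4] F [-0.6 -0.1  0.1] w 92.1 g 0.0 q [-0.24  0.21  0.19  1.93 -0.05  1.01  1.8 ]
```

View pics/t2.png

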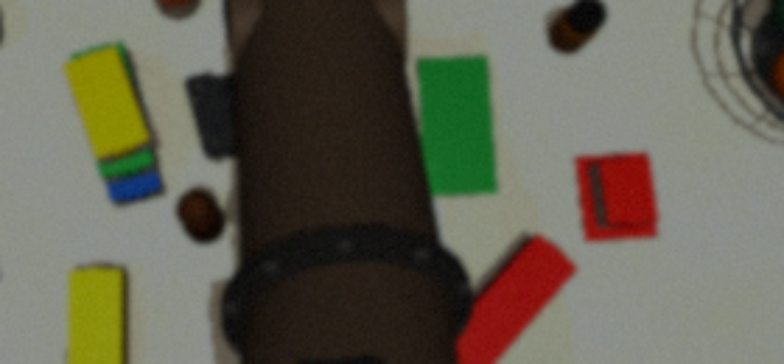

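Request:
send_rows(motion="0 0.0075 0.0402 0 0 0 1;0 0.0075 0.0402 0 0 0 1;0 0.0075 0.0402 0 0 0 1;0 0.0075 0.0402 0 0 0 1;0 0.0075 0.0402 0 0 0 1")

```text
clock: 9.22
position: [0.522, 0.1819, 0.2851]
ee_rot: [0.52, -3.098, 0.001]
force: [0.9, -0.5, -0.0]
width: 1.0
gripper_force: 0.0
```

Run:
```python
from h import *
go(522,187,182,19.3)
M=arm.camera_model('wrist'); im,d=arm.get_image('wrist'); W=world('wrist',d,M)
for n in ('yellow','green','blue'): print(n,rect(W,cmask(im,n),dict(yellow=(.14,.16),green=(.095,.116),blue=(.045,.065))[n],(.36,.7,.08,.29)))
```

```text
clock 9.22 shift [   0.     5.1 -103.1] turn [ 0.  -0.   0.2] F [ 0.9 -0.5 -0. ] w 92.0 g 0.0 q [-0.5   0.32  0.09  1.77 -0.03  1.05  1.51]
yellow (array([ 512. ,  184.6,   91.2,   59.4,   19.4,  151.3, 8699. ]), array([510.6, 184.1]))
green (array([457.3, 192.1,  21. ,  13. , -79.8, 106.1, 281. ]), array([457.6, 192.5]))
blue (array([441.8, 187.6,  27.5,  20.6, -80. ,  56.2, 345. ]), array([441.2, 191.8]))
```

Request:
send_rows(motion="0 0 0.003 -0.035 0 0 0;0 0 0 -0.035 0 0 0;0 0 0 -0.033 0 0 0;0 0 0 0 0 0 0")

```text
clock: 9.78
position: [0.5204, 0.1831, 0.1801]
ee_rot: [0.519, -3.093, 0.003]
force: [-0.0, 0.5, 0.6]
width: 0.999
gripper_force: 0.0
```

Run:
```python
from h import *
go(522,187.5,182,19.3)
```

```text
clock 9.78 shift [1.6 4.4 1.9] turn [ 0.1 -0.3  0.2] F [-0.   0.5  0.6] w 92.0 g 0.0 q [-0.49  0.44  0.08  1.89 -0.05  0.82  1.51]
```

Request:
send_rows(motion="0.5 0 0 0 0 0 0;1 0 0 0 0 0 0;1 0 0 0 0 0 0;1 0 0 0 0 0 0;1 0 0 0 0 0 0")

```text
clock: 10.4
position: [0.522, 0.1849, 0.183]
ee_rot: [-0.521, 3.097, 0.001]
force: [-0.8, -0.0, 6.3]
width: 0.649
gripper_force: 20.0
```

Request:
send_rows(motion="1 0 0 0 0 0 0;1 0 0 0.01 0 0 0;1 0 0 0.04 0 0 0;1 0 0 0.05 0 0 0;1 0 0 0 0 0 0")

```text
clock: 11.02
position: [0.5234, 0.1848, 0.2864]
ee_rot: [-0.519, 3.091, 0.003]
force: [0.3, 0.7, -1.6]
width: 0.651
gripper_force: 20.0
```

Run:
```python
from h import *
go(588.2,-3.7,282,14.2)
```

```text
clock 11.03 shift [  64.8 -188.5   -4.4] turn [-0.1  0.4 -4.9] F [ 0.3  0.7 -1.6] w 59.9 g 20.0 q [-0.51  0.32  0.09  1.76 -0.03  1.05  1.5 ]
```

Request:
send_rows(motion="1 0.0128 -0.0378 0 0 0 -1;1 0.0128 -0.0378 0 0 0 -1;1 0.0128 -0.0378 0 0 0 -1;1 0.0128 -0.0378 0 0 0 -1;1 0.0128 -0.0378 0 0 0 -1")

```text
clock: 11.65
position: [0.5853, -0.0059, 0.2812]
ee_rot: [0.384, -3.116, -0.0]
force: [0.1, -0.4, -2.2]
width: 0.653
gripper_force: 20.0
```

Request:
send_rows(motion="1 0 0 -0.05 0 0 0;1 0 0 -0.05 0 0 0;1 0 0 -0.04 0 0 0;1 0 0 0 0 0 0;1 0 0 0 0 0 0")

```text
clock: 12.28
position: [0.5862, -0.0047, 0.1433]
ee_rot: [-0.385, 3.117, -0.0]
force: [0.4, 0.5, -2.0]
width: 0.653
gripper_force: 20.0
```

Run:
```python
from h import *
go(587.7,-3.7,81,14.2)
M=arm.camera_model('wrist'); im,d=arm.get_image('wrist'); W=world('wrist',d,M); c=cmask(im,'yellow')
print(rect(W,c,(.11,.18),(.45,.7,-.15,.15)),rect(W,c,(-.02,.02),(.45,.7,-.15,.15)))
cv2.imwrite('pics/w3.png',im)
```

```text
clock 12.28 shift [  1.5   1.  -62.3] turn [0.  0.  0.1] F [ 0.4  0.5 -2. ] w 60.0 g 20.0 q [-0.19  0.53  0.15  1.84 -0.11  0.78  1.84]
(array([ 5.5590e+02, -1.2000e+01,  5.9400e+01,  4.3800e+01, -7.5900e+01,
        1.1150e+02,  1.3563e+04]), array([555. , -12.2])) (array([ 532.9,  -16.6,   88.5,   19. ,  -75.8,    4.2, 2541. ]), array([531.2, -16.4]))
```

View pics/w3.png

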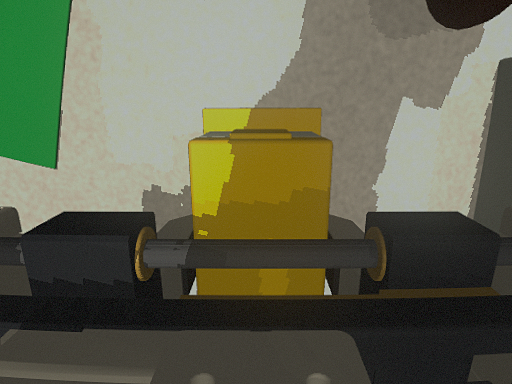

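The yellow box hangs over its mat, with its near edge 11 mm inside the mat's near edge. That is centred, because 11 mm is expected when the clip is included.

Request:
send_rows(motion="1 0.0005 0.001 -0.04 0 0 0;1 0 0 -0.018 0 0 0;1 0 0 -0.001 0 0 0;1 0 0 0 0 0 0;1 0 0 0 0 0 0")

```text
clock: 12.95
position: [0.5869, -0.0036, 0.0845]
ee_rot: [-0.385, 3.116, -0.0]
force: [1.1, 0.1, -2.1]
width: 0.655
gripper_force: 20.0
```

Request:
send_rows(motion="1 0 0 -0.0015 0 0 0;1 0 0 0 0 0 0;1 0 0 0 0 0 0")

```text
clock: 13.32
position: [0.5862, -0.0036, 0.0818]
ee_rot: [-0.385, 3.118, 0.0]
force: [0.5, -0.3, -2.1]
width: 0.653
gripper_force: 20.0
```

Request:
send_rows(motion="1 0 0 -0.001 0 0 0;1 0 0 0 0 0 0;1 0 0 0 0 0 0")

```text
clock: 13.7
position: [0.5862, -0.0036, 0.081]
ee_rot: [-0.385, 3.118, 0.0]
force: [-3.0, -0.8, 6.3]
width: 0.656
gripper_force: 20.0
```

Request:
send_rows(motion="1 0 0 -0.001 0 0 0;1 0 0 0 0 0 0;1 0 0 0 0 0 0")

```text
clock: 14.08
position: [0.5862, -0.0036, 0.081]
ee_rot: [-0.385, 3.117, 0.0]
force: [-5.2, -1.0, 17.0]
width: 0.651
gripper_force: 20.0
```

Request:
send_rows(motion="1 0 0 0.0007 0 0 0;0.5 0 0 0 0 0 0;0 0 0 0 0 0 0;0 0 0 0 0 0 0;0 0 0 0.05 0 0 0")

```text
clock: 14.7
position: [0.5839, -0.0036, 0.1276]
ee_rot: [0.385, -3.111, -0.0]
force: [0.9, 1.0, 0.8]
width: 0.928
gripper_force: 0.0
```

Request:
send_rows(motion="0 0 0 0.06 0 0 0;0 0 0 0.06 0 0 0;0 0 0 0 0 0 0")

```text
clock: 15.08
position: [0.5887, -0.0037, 0.2555]
ee_rot: [-0.384, 3.109, -0.001]
force: [0.3, -0.4, -0.0]
width: 1.0
gripper_force: 0.0
```

Run:
```python
from h import *
M=arm.camera_model('top'); im,d=arm.get_image('top'); W=world('top',d,M)
for n in ('green','blue'): print(n,rect(W,cmask(im,n),dict(yellow=(.14,.16),green=(.095,.116),blue=(.045,.065))[n],(.36,.7,.08,.29)))
go(521,186,240,20)
M=arm.camera_model('wrist'); im,d=arm.get_image('wrist'); W=world('wrist',d,M); c=cmask(im,'yellow')
print(rect(W,c,(.035,.06),(.45,.7,-.15,.15)),rect(W,c,(-.02,.02),(.45,.7,-.15,.15)))
```

```text
green (array([523.4, 187. , 143.2,  57.1,  13.9, 105.4, 836. ]), array([522.3, 186.3]))
blue (array([445.8, 169.9,  55.8,  22.5, -79.4,  55.5, 124. ]), array([446.1, 170.3]))
clock 15.12 shift [-66.3 189.6 -12.7] turn [-0.   0.3  5.9] F [-0.5  0.1 -0.3] w 91.7 g 0.0 q [-0.22  0.41  0.18  1.73 -0.09  1.    1.81]
(array([ 5.882e+02, -2.200e+00,  1.156e+02,  6.020e+01,  1.420e+01,
        4.930e+01,  6.629e+03]), array([584.9,  -2.9])) (array([ 5.909e+02, -1.800e+00,  1.382e+02,  8.790e+01,  1.440e+01,
        4.200e+00,  2.563e+03]), array([572.6,  -7.3]))
```

Request:
send_rows(motion="0 -0.013 0.038 0 0 0 0;0 -0.013 0.038 0 0 0 0;0 -0.013 0.038 0 0 0 0;0 -0.013 0.038 0 0 0 0;0 -0.013 0.038 0 0 0 0")

```text
clock: 15.8
position: [0.5198, 0.1873, 0.2485]
ee_rot: [0.385, -3.115, 0.002]
force: [1.1, 0.0, 0.5]
width: 1.003
gripper_force: 0.0
```

Request:
send_rows(motion="0 0 0 0 0 0 0")

```text
clock: 15.92
position: [0.5189, 0.19, 0.2484]
ee_rot: [0.394, -3.113, -0.001]
force: [0.8, -0.8, 0.5]
width: 1.0
gripper_force: 0.0
```

Run:
```python
from h import *
M=arm.camera_model('wrist'); im,d=arm.get_image('wrist'); W=world('wrist',d,M)
for n in ('green','blue'): print(n,rect(W,cmask(im,n),dict(green=(.095,.116),blue=(.045,.065))[n],(.36,.7,.08,.29)))
go(523,187,134,14.5)
```

```text
green (array([ 506.6,  184.9,  107.1,   58.7,   13.9,  106.3, 8330. ]), array([506.6, 183.9]))
blue (array([ 445.4,  172.2,   58.7,   21.1,  -75.6,   56.2, 1047. ]), array([446.7, 170.3]))
clock 15.97 shift [   3.2   -0.6 -114.6] turn [ 0.1 -0.2  0.2] F [ 0.2 -1.2 -0. ] w 91.9 g 0.0 q [-0.54  0.36  0.12  1.81 -0.05  0.97  1.43]
```

Request:
send_rows(motion="0 0.004 0.001 -0.04 0 0 0;0 0 0 -0.04 0 0 0;0 0 0 -0.034 0 0 0;0 0 0 0 0 0 0;0 0 0 0 0 0 0")

```text
clock: 16.6
position: [0.5257, 0.1867, 0.137]
ee_rot: [-0.384, 3.118, -0.001]
force: [-0.5, -0.7, 0.0]
width: 1.001
gripper_force: 0.0
```

Request:
send_rows(motion="0.5 0 0 0 0 0 0;1 0 0 0 0 0 0;1 0 0 0 0 0 0;1 0 0 0 0 0 0;1 0 0 0 0 0 0", force=25)

```text
clock: 17.23
position: [0.5252, 0.1877, 0.1368]
ee_rot: [-0.386, 3.117, 0.001]
force: [-0.7, 1.2, 5.1]
width: 0.65
gripper_force: 25.0
```

Request:
send_rows(motion="1 0 0 0 0 0 0;1 0 0 0.01 0 0 0;1 0 0 0.04 0 0 0;1 0 0 0.05 0 0 0;1 0 0 0.05 0 0 0")

```text
clock: 17.85
position: [0.5246, 0.1869, 0.2879]
ee_rot: [0.385, -3.117, 0.001]
force: [0.2, 1.2, -4.1]
width: 0.655
gripper_force: 25.0
```

Run:
```python
from h import *
go(520.2,-212,284,0.9)
```

```text
clock 17.85 shift [  -4.4 -398.9   -3.9] turn [  0.   -0.1 -13.2] F [ 0.2  1.2 -4.1] w 60.3 g 25.0 q [-0.54  0.33  0.13  1.75 -0.05  1.06  1.43]
```

Request:
send_rows(motion="1 -0.0005 -0.0443 0 0 0 -1.47;1 -0.0005 -0.0443 0 0 0 -1.47;1 -0.0005 -0.0443 0 0 0 -1.47;1 -0.0005 -0.0443 0 0 0 -1.47;1 -0.0005 -0.0443 0 0 0 -1.47")

```text
clock: 18.48
position: [0.522, -0.0357, 0.2866]
ee_rot: [0.183, -3.136, 0.0]
force: [0.2, -0.6, -3.9]
width: 0.653
gripper_force: 25.0
```

Request:
send_rows(motion="1 -0.0005 -0.0443 0 0 0 -1.47;1 -0.0005 -0.0443 0 0 0 -1.47;1 -0.0005 -0.0443 0 0 0 -1.47;1 -0.0005 -0.0443 0 0 0 -1.47")

```text
clock: 18.98
position: [0.52, -0.2127, 0.2865]
ee_rot: [0.022, -3.141, -0.0]
force: [0.0, 0.0, -3.4]
width: 0.649
gripper_force: 25.0
```

Request:
send_rows(motion="1 0 0 -0.05 0 0 0;1 0 0 -0.05 0 0 0;1 0 0 -0.045 0 0 0;1 0 0 0 0 0 0;1 0 0 0 0 0 0")

```text
clock: 19.6
position: [0.5213, -0.2118, 0.143]
ee_rot: [-0.023, 3.14, -0.001]
force: [1.4, 0.0, -2.7]
width: 0.649
gripper_force: 25.0
```

Run:
```python
from h import *
go(520.2,-212,85,0.9)
M=arm.camera_model('wrist'); im,d=arm.get_image('wrist'); W=world('wrist',d,M); c=cmask(im,'green')
print(rect(W,c,(.08,.14),(.35,.65,-.35,-.1)),rect(W,c,(-.02,.02),(.35,.65,-.35,-.1)))
```

```text
clock 19.6 shift [ -1.1  -0.2 -58. ] turn [0.  0.1 0.1] F [ 1.4  0.  -2.7] w 59.7 g 25.0 q [ 0.08  0.51  0.29  1.91 -0.21  0.75  2.08]
(array([ 4.8050e+02, -2.1080e+02,  6.4100e+01,  6.1300e+01,  8.0000e-01,
        1.1230e+02,  2.0693e+04]), array([ 478.8, -211.8])) (array([ 442. , -211.8,   86.9,   12. ,  -89.1,    4.3, 1619. ]), array([ 441.3, -211.8]))
```

Request:
send_rows(motion="1 -0.0015 -0.0005 -0.04 0 0 0;1 0 0 -0.016 0 0 0;1 0 0 0 0 0 0;1 0 0 -0.001 0 0 0;1 0 0 0 0 0 0")

```text
clock: 20.27
position: [0.5197, -0.2119, 0.0854]
ee_rot: [-0.024, 3.14, -0.0]
force: [1.0, 0.6, -3.4]
width: 0.652
gripper_force: 25.0
```

Request:
send_rows(motion="1 0 0 -0.001 0 0 0;1 0 0 0 0 0 0;1 0 0 0 0 0 0")

```text
clock: 20.65
position: [0.5196, -0.2119, 0.0843]
ee_rot: [-0.024, 3.14, -0.0]
force: [-1.5, 1.8, 5.6]
width: 0.656
gripper_force: 25.0
```

Request:
send_rows(motion="1 0 0 0 0 0 0;0.5 0 0 0 0 0 0;0 0 0 0 0 0 0;0 0 0 0 0 0 0;0 0 0 0.05 0 0 0")

```text
clock: 21.28
position: [0.5173, -0.211, 0.1312]
ee_rot: [0.024, -3.135, -0.003]
force: [0.9, -0.1, 0.5]
width: 0.929
gripper_force: 0.0
```

Request:
send_rows(motion="0 0 0 0.06 0 0 0;0 0 0 0.06 0 0 0;0 0 0 0.02 0 0 0;0 0 0 0 0 0 0")

```text
clock: 21.78
position: [0.5199, -0.212, 0.2751]
ee_rot: [-0.024, 3.138, -0.001]
force: [-0.2, -0.1, -1.3]
width: 0.997
gripper_force: 0.0
```

Run:
```python
from h import *
M=arm.camera_model('top'); im,d=arm.get_image('top'); W=world('top',d,M); c=cmask(im,'blue')
print('blue',rect(W,c,(.045,.065),(.36,.7,.08,.29)),'mat',rect(W,c,(-.02,.02),(.3,.6,.3,.53)))
go(520,187,200,15)
M=arm.camera_model('wrist'); im,d=arm.get_image('wrist'); W=world('wrist',d,M); c=cmask(im,'green')
print(rect(W,c,(.04,.065),(.35,.65,-.35,-.1)),rect(W,c,(-.02,.02),(.35,.65,-.35,-.1)))
```

```text
blue (array([520.7, 189.3, 176.9,  57.5,  14. ,  55.7, 953. ]), array([519.5, 188.8])) mat (array([ 437.6,  400.9,  201.4,   85. ,   13.6,    3.3, 1527. ]), array([436.2, 400.5]))
clock 21.82 shift [  0.8 398.7 -73.5] turn [-0.   0.1 14.1] F [-0.2  0.8 -0. ] w 92.2 g 0.0 q [ 0.03  0.35  0.35  1.78 -0.14  1.03  2.02]
(array([ 5.218e+02, -2.107e+02,  1.469e+02,  6.020e+01,  8.000e-01,
        5.420e+01,  7.527e+03]), array([ 515.3, -210.1])) (array([ 5.215e+02, -2.110e+02,  1.700e+02,  8.680e+01,  7.000e-01,
        4.300e+00,  2.259e+03]), array([ 486.9, -205.7]))
```

Request:
send_rows(motion="0 0 0.05 0 0 0 1.65;0 0 0.05 0 0 0 1.65;0 0 0.05 0 0 0 1.65;0 0 0.05 0 0 0 1.65;0 0 0.05 0 0 0 1.65")

```text
clock: 22.5
position: [0.5182, 0.0397, 0.2717]
ee_rot: [0.251, -3.129, 0.001]
force: [0.0, -1.0, -0.0]
width: 1.001
gripper_force: 0.0
```

Request:
send_rows(motion="0 0 0.05 -0.015 0 0 1.65;0 0 0.05 -0.02 0 0 1.65;0 0 0.05 -0.03 0 0 1.65;0 0 0 0 0 0 0;0 0 0 0 0 0 0")

```text
clock: 23.12
position: [0.5186, 0.1874, 0.2071]
ee_rot: [0.384, -3.115, 0.002]
force: [0.2, -0.9, 0.5]
width: 0.999
gripper_force: 0.0
```

Run:
```python
from h import *
M=arm.camera_model('wrist'); im,d=arm.get_image('wrist'); W=world('wrist',d,M)
print(rect(W,cmask(im,'blue'),(.045,.065),(.36,.7,.08,.29)))
go(520.7,189.3,80,14)
```

```text
(array([  499.3,   185.7,   126.5,    59. ,    14. ,    56.3, 10747. ]), array([497.3, 184.4]))
clock 23.18 shift [   1.6    2.5 -127.7] turn [ 0.1 -0.1  0. ] F [ 0.3 -0.6 -0. ] w 92.0 g 0.0 q [-0.55  0.4   0.15  1.86 -0.07  0.88  1.45]
```

Request:
send_rows(motion="0 0.005 0.0035 -0.04 0 0 0;0 0 0 -0.04 0 0 0;0 0 0 -0.044 0 0 0;0 0 0 0 0 0 0;0 0 0 0 0 0 0")

```text
clock: 23.8
position: [0.5251, 0.191, 0.0859]
ee_rot: [-0.382, 3.117, 0.0]
force: [1.0, 0.1, 2.2]
width: 1.0
gripper_force: 0.0
```

Request:
send_rows(motion="0.5 0 0 0 0 0 0;1 0 0 0 0 0 0;1 0 0 0 0 0 0;1 0 0 0 0 0 0;1 0 0 0 0 0 0", force=30)

```text
clock: 24.42
position: [0.5243, 0.1918, 0.0848]
ee_rot: [-0.385, 3.118, 0.0]
force: [-0.9, -0.3, 5.8]
width: 0.651
gripper_force: 30.0
```

Request:
send_rows(motion="1 0 0 0 0 0 0;1 0 0 0.01 0 0 0;1 0 0 0.04 0 0 0;1 0 0 0.05 0 0 0;1 0 0 0.01 0 0 0")

```text
clock: 25.05
position: [0.5254, 0.1921, 0.1976]
ee_rot: [-0.384, 3.113, 0.003]
force: [0.3, -0.5, -5.4]
width: 0.651
gripper_force: 30.0
```

Run:
```python
from h import *
go(434.5,400,190,13.3)
```

```text
clock 25.05 shift [-90.9 207.9  -7.6] turn [-0.1  0.3 -0.8] F [ 0.3 -0.5 -5.4] w 59.9 g 30.0 q [-0.55  0.42  0.15  1.86 -0.08  0.86  1.45]
```

Request:
send_rows(motion="1 -0.0178 0.0416 0 0 0 -0.15;1 -0.0178 0.0416 0 0 0 -0.15;1 -0.0178 0.0416 0 0 0 -0.15;1 -0.0178 0.0416 0 0 0 -0.15;1 -0.0178 0.0416 0 0 0 -0.15")

```text
clock: 25.68
position: [0.4338, 0.4003, 0.1931]
ee_rot: [0.364, -3.119, 0.003]
force: [0.0, 0.1, -4.7]
width: 0.651
gripper_force: 30.0
```

Request:
send_rows(motion="1 0 0 -0.03 0 0 0;1 0 0 -0.02 0 0 0;1 0 0 0 0 0 0;1 0 0 0 0 0 0")

```text
clock: 26.18
position: [0.4352, 0.3996, 0.1446]
ee_rot: [0.364, -3.12, 0.0]
force: [0.4, -0.4, -4.0]
width: 0.653
gripper_force: 30.0
```

Run:
```python
from h import *
go(434.5,400.5,88,13.3)
M=arm.camera_model('wrist'); im,d=arm.get_image('wrist'); W=world('wrist',d,M); c=cmask(im,'blue')
print(rect(W,c,(.08,.14),(.25,.6,.28,.53)),rect(W,c,(-.02,.02),(.25,.6,.28,.53)))
cv2.imwrite('pics/w5.png',im)
```

```text
clock 26.18 shift [ -0.7   0.9 -56.6] turn [ 0. -0.  0.] F [ 0.4 -0.4 -4. ] w 60.0 g 30.0 q [-0.91  0.54  0.11  1.82 -0.08  0.79  1.04]
(array([3.8590e+02, 3.8940e+02, 8.3700e+01, 6.2000e+01, 1.3300e+01,
       1.1590e+02, 2.9386e+04]), array([383.1, 387.5])) None
```

View pics/w5.png

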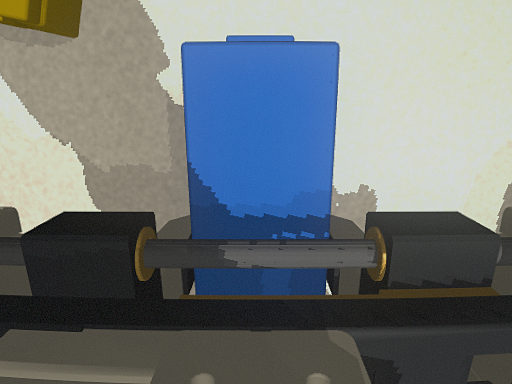

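The blue box sits straight in the grip, but it hides the mat. I measured the near clip at about (345,380) mm, so the box centre is at (435,401) and needs to go about 3 mm forward.

Request:
send_rows(motion="1 0.003 0.001 -0.04 0 0 0;1 0 0 -0.0145 0 0 0;1 0 0 0 0 0 0;1 0 0 -0.001 0 0 0;1 0 0 0 0 0 0")

```text
clock: 26.85
position: [0.4384, 0.401, 0.0899]
ee_rot: [-0.364, 3.12, 0.001]
force: [0.5, 0.2, -3.4]
width: 0.653
gripper_force: 30.0
```

Request:
send_rows(motion="1 0 0 -0.001 0 0 0;1 0 0 0 0 0 0;1 0 0 0 0 0 0")

```text
clock: 27.22
position: [0.4381, 0.4007, 0.088]
ee_rot: [-0.364, 3.12, 0.0]
force: [0.1, 0.3, -3.6]
width: 0.65
gripper_force: 30.0
```

Request:
send_rows(motion="1 0 0 -0.001 0 0 0;1 0 0 0 0 0 0;1 0 0 0 0 0 0")

```text
clock: 27.6
position: [0.4382, 0.4008, 0.0877]
ee_rot: [-0.364, 3.12, 0.0]
force: [-2.5, -2.4, 6.0]
width: 0.654
gripper_force: 30.0
```

Request:
send_rows(motion="1 0 0 -0.0005 0 0 0;1 0 0 0 0 0 0")

```text
clock: 27.85
position: [0.4382, 0.4008, 0.0877]
ee_rot: [-0.364, 3.12, 0.001]
force: [-3.2, -2.6, 11.2]
width: 0.65
gripper_force: 30.0
```

Contact. I release and retreat straight up, then move toward the start to clear the view.

Request:
send_rows(motion="0.5 0 0 0 0 0 0;0 0 0 0 0 0 0;0 0 0 0 0 0 0;0 0 0 0.04 0 0 0;0 0 0 0.06 0 0 0")

```text
clock: 28.48
position: [0.4374, 0.4001, 0.186]
ee_rot: [0.364, -3.118, 0.004]
force: [0.5, 0.8, -0.2]
width: 0.993
gripper_force: 0.0
```

Request:
send_rows(motion="0 0 0 0.06 0 0 0;0 0 0 0.05 0 0 0;0 -0.045 0.04 0 0 0 0;0 -0.045 0.04 0 0 0 0;0 -0.045 0.04 0 0 0 0")

```text
clock: 29.1
position: [0.3019, 0.5218, 0.2967]
ee_rot: [-0.363, 3.12, 0.001]
force: [0.7, 0.9, -0.0]
width: 1.002
gripper_force: 0.0
```

Request:
send_rows(motion="0 -0.045 0.04 0 0 0 0;0 0 0 0 0 0 0;0 0 0 0 0 0 0")

```text
clock: 29.48
position: [0.2585, 0.5605, 0.2962]
ee_rot: [-0.365, 3.12, -0.001]
force: [0.5, -0.3, -1.0]
width: 1.003
gripper_force: 0.0
```

Run:
```python
from h import *
M=arm.camera_model('top'); im,d=arm.get_image('top'); W=world('top',d,M); print(arm.observe()['clock'])
for n,(x,y,h) in dict(blue=(.437,.4,.058),green=(.52,-.212,.053),yellow=(.588,-.004,.048),red=(.428,-.399,.043)).items():
    R=(x-.13,x+.13,y-.1,y+.1); c=cmask(im,n); print(n,rect(W,c,(h-.01,h+.012),R),rect(W,c,(-.02,.015),R))
for n,c in dict(mill=(.401,.09),oil=(.403,-.085)).items():
    k=(np.hypot(W[...,0]-c[0],W[...,1]-c[1])<.06)&(W[...,2]>.03)
    print(n,W[k].min(0),W[k].max(0))
cv2.imwrite('pics/t6.png',cv2.resize(im[90:300,80:410],None,fx=2.4,fy=2.4))
```

```text
29.525
blue (array([ 434.3,  397. ,  181.5,   59.3,   13.1,   58.3, 1066. ]), array([433.2, 396.3])) (array([438. , 395.5, 202.4,  80.7,  10.3,   3.5, 304. ]), array([423.4, 370.8]))
green (array([ 519.5, -211. ,  144.4,   60.3,    0.8,   53.8,  794. ]), array([ 517.3, -210.4])) (array([ 520.8, -210.4,  167.8,   82.4,    2.1,    4.3,  267. ]), array([ 495.1, -191.3]))
yellow (array([586.3,  -3.5, 111.9,  60.1,  14.2,  48.8, 595. ]), array([585.4,  -3.3])) (array([588.6,  -3.6, 134.2,  85.5,  14.3,   3.7, 315. ]), array([571.7,  -3.3]))
red (array([ 431.4, -399.6,   81.2,   58. ,    3.6,   44. ,  437. ]), array([ 430. , -398.6])) (array([ 428.1, -398.6,  100.1,   84.8,    2.5,    4. ,  266. ]), array([ 414.2, -381.1]))
mill [0.3860346  0.07456718 0.03126152] [0.43100843 0.11788357 0.14268442]
oil [ 0.38563856 -0.11822661  0.03044422] [ 0.44127166 -0.06321733  0.17482356]
```

View pics/t6.png

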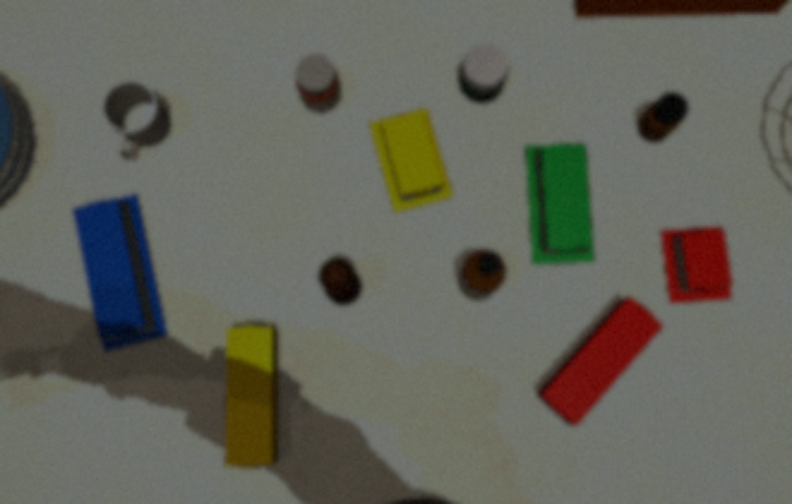

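All four boxes sit on their mats. Blue looks about 4 mm off, so I check it with the wrist camera.

Request:
send_rows(motion="0 0.044 -0.04 0.01 0 0 0;0 0.044 -0.04 0.01 0 0 0;0 0.044 -0.04 0.01 0 0 0;0 0.055 -0.04 0.01 0 0 0;0 0 0 0 0 0 0")

```text
clock: 30.15
position: [0.4466, 0.3978, 0.3367]
ee_rot: [-0.344, 3.119, -0.002]
force: [-0.3, 1.4, -0.9]
width: 1.002
gripper_force: 0.0
```

Request:
send_rows(motion="0 0 0 0 0 0 0;0 0 0 0 0 0 0")

```text
clock: 30.4
position: [0.4392, 0.4049, 0.3353]
ee_rot: [0.366, -3.119, -0.0]
force: [-0.2, 1.1, -0.3]
width: 0.997
gripper_force: 0.0
```

Run:
```python
from h import *
go(438.2,400.8,88,13.3)
M=arm.camera_model('wrist'); im,d=arm.get_image('wrist'); W=world('wrist',d,M); c=cmask(im,'blue')
R=(.25,.6,.28,.53);print(rect(W,c,(.045,.072),R),rect(W,c,(-.02,.02),R))
cv2.imwrite('pics/w7.png',im)
```

```text
clock 30.4 shift [  -1.    -4.1 -247.3] turn [-0.  -0.  -0.1] F [-0.2  1.1 -0.3] w 91.7 g 0.0 q [-0.94  0.36  0.14  1.59 -0.05  1.2   1.02]
(array([ 437.6,  401.7,  181.9,   60.2,   13.4,   59.2, 7144. ]), array([431.6, 400.3])) (array([ 439.3,  402.5,  205.6,   87.2,   13.3,    4.3, 2118. ]), array([418.4, 402.6]))
```

View pics/w7.png

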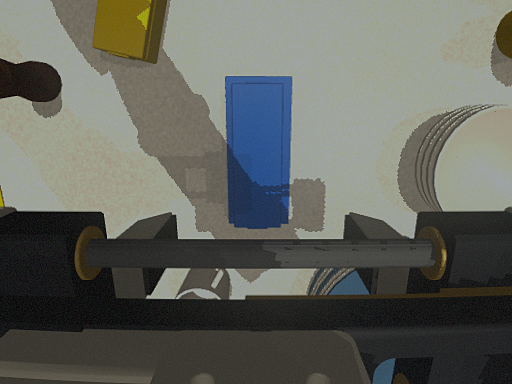

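The wrist view shows blue at (258,150) centred on its mat within 2 mm. All four boxes are in place and the gripper is clear, so I hand the job in.

```bash
python3 -c "
from cell import arm
print(arm.sign_off())"
```

```text
the job is handed in; nothing more can be done
None
```

All four boxes stand upright and lengthwise on the mats of their colours, about 3 mm or less off centre as measured, the bottle and mill were not moved, and the job was handed in at about 30 s.

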